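# Hook a spool-arm bracket into the slotted upright and press it home

## Task

Hang the orange printed spool-arm bracket on the blue slotted strip of the upright: feel both of its hooks into the two slots, then press it down until it is past the spring catch and fully home, and let go. Do it gently, because printed hooks snap when they are forced, and leave the green bracket and the other things on the desk where they are.

Things in the scene. Friction and masses are not known exactly. Their poses are not given: they have to be found in the camera images.
- bracket: Orange printed spool-arm bracket, about 90 g, loose, standing on its flat foot (34 mm wide, 6 mm thick). Origin: underside, mid-width, in the plane of the back of its back plate (40 wide, 8 thick, 90 mm high). +x points out of the back, where the hooks are; the arm runs 100 mm to -x; z up.
- rib (a point): Top edge of the bracket's upright rib, to be gripped from above: 10 mm thick (along y), x -90..-8 mm and z 6..70 in the bracket's frame; this point at (-55, 0, 70). The arm's upturned end behind it (x -100..-90) is 84 mm high.
- pad (a point): Middle of the flat top of the bracket's thumb pad, the place to press down: bracket frame (-14, 0, 90) mm; the pad spans x -28..0, y -12..12 mm, 10 mm thick.
- hook (a point): Lower tip of the upper hook, bracket frame (8.5, 0, 52) mm. Two hooks one above the other, 6.5 mm thick in y: necks at z 24..32 and 72..80 reach out to x 5.5; behind each a lip (x 5.5..11.5) hangs 20 mm below its neck (z 4..32, 52..80). The upper lip has a round bump on its back, to x 15.5 at z 56.
- upright: Fixed stand: black foot (12 mm high, reaching 30 mm in front of the face), two aluminium posts with a black cap at 184 mm height, and before them the blue slotted strip, 84 mm wide, 4 mm thick, top at 164 mm. Origin: desk level, in the strip's front face plane, midway between the posts. -x is the way the face looks, z up.
- slot (a point): Nominal bottom of the upper slot, 112 mm high, in the face. Two slots one above the other, 8.5 mm wide, 42 mm tall, nominal bottoms 64 and 112 mm high. The strip was clamped on by eye: its slots and catch really sit up to 10 mm to either side (y) and up to 5 mm higher or lower than nominal; no measured pose shows this.
- home (a point): Nominal place of the bracket's origin at home, 40 mm above the desk: same axes as the upright, back plate against the face (0 to 1.5 mm off), necks standing on the slot bottoms, a hard stop. The hooks enter with the bracket 20 to 34 mm above home. They snap if bracket and upright press on one another with over 40 N, all contacts summed (24 N of push).
- catch (a point): Nominal front of the red spring catch (16 mm roller) behind the strip, 103 mm high. On the way down the bracket's bump meets it about 14 mm above home, where the bracket stays hanging if let go; passing it takes about 8 to 18 N of push, the last 6 mm down to the stop are free.
- latch (a joint): The catch's slide, m. 0 = sprung forward (also when the bracket is home below it); grows to at most 0.006 as it is pushed back, away from the strip.
- blank: Green bracket of the same shape without hooks, loose, same origin and axes; to be left alone
- glue: Jar of glue, 52 mm wide, 75 mm high, loose, orange cap; origin under its centre
- driver: Screwdriver lying on the desk, loose; origin under its middle
- ring: Blue printed ring, 52 mm outside, 12 mm high, loose; origin under its centre
- purge: Brown printed block 52 x 40 x 30 mm, loose; origin under its centre
- scraper: Scraper with flat blade lying on the desk, loose; origin under its middle
- pencil: Yellow pencil, 160 mm long, 8 mm thick, lying on the desk, loose; origin under its middle
Not all that is in view belongs to the job. Leave any pink or white look-alike of the bracket alone.

How it is judged:
On the way, in this order (a step that is already met when the one before it is completed fails the run):
1. both hooks are through the slots with their lips behind the strip, bracket not yet home (x of bracket in the frame of upright above -0.004 m and z of bracket in the frame of upright between 0.03 and 0.074 m and y of bracket in the frame of upright between -0.013 and 0.013 m), for 0.1 s.
2. the bracket is pressed past the catch and home, the catch sprung forward again (x of bracket in the frame of upright above -0.004 m and z of bracket in the frame of upright between 0.033 and 0.047 m and value of joint latch below 0.0015 m), for 0.2 s.
At the end, for the whole second after the job is handed in: Orange bracket hangs on the upright, released and at rest: back plate within 4 mm of the face, within 13 mm of the middle line, underside 33 to 47 mm above the desk (home), tilt under 0.08 rad, square to the face within 0.15 rad, red catch sprung forward to under 1.5 mm (all of step 2 and x of bracket in the frame of upright below 0.004 m and y of bracket in the frame of upright between -0.013 and 0.013 m and angle between bracket's own z axis and vertical below 0.08 rad and angle between the x axis of bracket and the x axis of upright, either way round below 0.15 rad and linear speed of bracket below 0.01 m/s); the robot touches nothing.
It fails at once if bracket and upright press on one another with more than 40 N (contact force between bracket and upright above 40 N).
It fails at once if the green bracket, glue, driver, ring, purge block, scraper or pencil is moved by more than 25 mm (distance of any of blank, glue, driver, ring, purge, scraper, pencil from where it was at the start of the episode above 0.025 m).
It also fails if it takes over 64 s, if anything falls off the work surface, if the arm or the gripper's body presses on something with over 40 N, if the wrist force passes 120 N, or if a joint passes its speed limit or range.

## Robot

A 6-joint arm with a two-finger parallel gripper is mounted at the origin on the work surface. World frame = base frame: x ahead of the robot, y to its left, z up, the work surface at z = 0. Lengths are in m, angles in rad, forces in N, time in s.
With the tool pointing down it reaches from about 0.25 to 0.775 m from the base axis. Payload 4 kg.
Tool frame: the origin (TCP) lies at the very end of the fingers, on their centre line; the grasp point (between the pads) lies 19 mm behind it (robot.pinch_z is the distance from the TCP to the grasp point, in m); x points along the fingers, y is the direction in which the jaws open and shut, and the axes are right-handed (so a half turn about x gives the same grasp; the last joint's range is limited). The gripper opens to 85 mm and grips with 20 to 120 N. Pads are 22 mm wide; open, the fingers measure 114 mm over their backs; the gripper's body (76 mm by 85 mm) begins 54 mm behind the grasp point. The pads swing forward as they close: fully open they stand 13 mm farther back than shut.
Start: joints at [1.087, 0.087, 1.371, -0, 1.684, -0.103], TCP at [0.204, 0.511, 0.231] pointing down, gripper open.
Joint ranges: [-3.1, 3.1], [-0.76, 2.03], [0.27, 2.55], [-1.08, 4.22], [0.17, 2.65], [-2.57, 2.57]. Speed limits (rad/s): [2.79, 2.79, 3.14, 3.14, 3.14, 3.14].

## Interface

Orientations are given as a unit quaternion [x, y, z, w].
In Python, from cell import robot, vision gives the robot as it stands.
- The arm moves only by the tool apply_moves, never from a script. Its argument "plan" is a list of rows, each a list of 3 entries, a list of its own where there are three numbers: the shift along the tool's x, y, z in mm, then the turn, a rotation vector about the tool's x, y, z in rad, then the finger opening in mm, from 0 to 85.4. A call has 1 to 5 rows; each row is the pose to reach, as a shift and turn from the pose commanded when the call began, along the tool's axes at that moment; what a row does not reach only later rows make up. A row lasts 1/8 s, in which the tool goes at most 62.5 mm and 10.7 degrees, less where a joint would pass 70% of its speed; a pose out of reach is approached as far as the arm can. A call with a gripper value outside its range is refused whole. The fingers move at their own pace and stop on an object; the grip force is fixed at half the most. Time passes only in rows, so rows that repeat a pose let the fingers close. It gives the time, the measured TCP pose, the force and the opening at its end, in the units of the state.
- robot.get_state(): the state, without advancing time (a new reading comes with each control period).
- vision.camera(name): name is "scene" or "side" or "wrist"; returns a dict with "img" (480x640x3 uint8, red, green, blue), "vertical_fov" (degrees; the focal length in pixels is half the picture's height over the tangent of half this angle, whatever the lens; pixels are square), "cx", "cy" (the principal point, pixels), "T" (4x4, takes a point from camera to world coordinates); the wrist camera has in their place "mount" (4x4, takes a point from camera to tool coordinates, whose origin is the TCP and whose axes are the tool frame's). Camera axes: x right, y up, looking along -z (the intrinsics and any distortion apply to the point x, -y, -z); pixel columns grow to the right and rows downward; lengths in m; the calibration is good to about 2 mm. A picture is of the moment at which its call begins: read the wrist's pose just before it. There is no depth.
- robot.hand_in(): hands the job in, once; it reports no verdict.
The state is a dict: "time_s": time; "q": joint angles; "qd": joint speeds; "joint_torque": joint torques, N m; "eef_pos": TCP position; "orientation": TCP orientation; "force": force on the tool from outside, world axes, zero at the start; "ft_torque": the same for the moment, N m; "grip_width": finger opening in m.
Only numpy, scipy, OpenCV 4.12 (cv2) and the standard library are available. Lean on these libraries where they do the work, as an engineer would, in place of code of your own. Each camera call takes 0.05 s, during which the arm holds its last target. There are 200 camera calls.

## Working session

There is one attempt and no reset: what is moved stays moved. The work goes in short steps, Python scripts to look and compute and a tool call to move; the robot and the scene stay as the last step left them, time stands still between calls to the robot, and variables do not carry over. Pictures are saved under pics/ and viewed, about 8 in all and at most 12, crops included, and the job is handed in when it is done.

Besides the shell and the picture viewer there is one more tool, called after ">>>" as name(argument=value, ...) on one line, values as JSON. apply_moves: Moves the arm, as the interface text tells. Its arguments: {"type":"object","properties":{"plan":{"type":"array","items":{"type":"array"}}},"required":["plan"]}

```bash
mkdir -p pics; ls
python3 - <<'E'
from cell import robot, vision
import cv2, numpy as np
print(robot.get_state(), robot.pinch_z)
for n in ["scene","side","wrist"]:
    c=vision.camera(n); cv2.imwrite(f"pics/{n}0.png",c["img"][:,:,::-1])
    print(n,{k:v for k,v in c.items() if k!="img"})
E
```

```text
pics
{'time_s': 0.0, 'q': array([ 1.08691533e+00,  8.80022329e-02,  1.37224174e+00,  9.43022443e-06,
        1.68360072e+00, -1.03127343e-01]), 'qd': array([ 0.00167016, -0.00055165,  0.00147583, -0.00167889, -0.00090783,
        0.00032081]), 'joint_torque': array([ 1.37255563e-03, -3.51862979e+01, -3.13275969e+01,  1.76104645e-04,
        1.07104631e-02, -1.70875410e-05]), 'eef_pos': array([0.20417849, 0.51017155, 0.23011966]), 'orientation': array([ 0.1330434 ,  0.69456464, -0.13456582,  0.69409759]), 'force': array([ 0.41627317, -0.13795687, -0.05663358]), 'ft_torque': array([-0.02436317,  0.00468609, -0.01139895]), 'grip_width': 0.08534154170156753} 0.0187
scene {'vertical_fov': 56.21901209074853, 'cx': 324.04726901337307, 'cy': 239.35645790590428, 'T': array([[-0.02649351, -0.85851247,  0.51210784,  1.02010794],
       [ 0.99959638, -0.01749639,  0.02238189,  0.01674681],
       [-0.01025509,  0.51249411,  0.8586295 ,  0.9214974 ],
       [ 0.        ,  0.        ,  0.        ,  1.        ]])}
side {'vertical_fov': 49.32681117838024, 'cx': 316.3485020004533, 'cy': 244.8540249894965, 'T': array([[ 0.76438874,  0.49829556, -0.40915936,  0.02721631],
       [-0.64448717,  0.57219568, -0.50717689, -0.62588297],
       [-0.01860477,  0.65137826,  0.75852503,  1.0089623 ],
       [ 0.        ,  0.        ,  0.        ,  1.        ]])}
wrist {'vertical_fov': 58.15595951180959, 'cx': 326.70996058498264, 'cy': 233.46071380893548, 'mount': array([[ 7.78115582e-04,  3.10746792e-01, -9.50492412e-01,
        -1.43395225e-01],
       [ 9.99999602e-01, -6.56100952e-04,  6.04143704e-04,
         5.85482691e-04],
       [-4.35883259e-04, -9.50492504e-01, -3.10747179e-01,
        -7.88830819e-02],
       [ 0.00000000e+00,  0.00000000e+00,  0.00000000e+00,
         1.00000000e+00]])}
```

View pics/scene0.png

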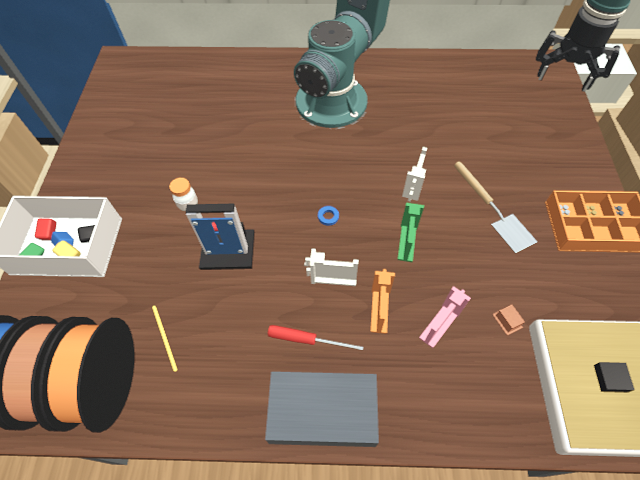

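View pics/side0.png

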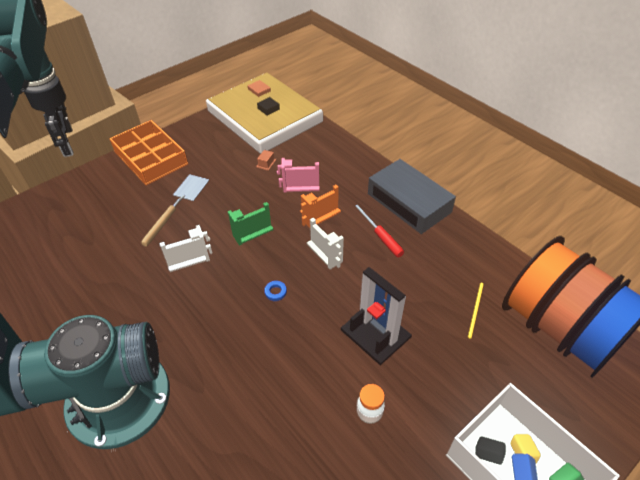

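Candidates: orange (381,300), the pink look-alike (445,317), white ones (330,270) and (415,180), green blank (410,232). I choose the orange one and check it in close crops, which also serve for measuring.

Run:
```python
import cv2
a=cv2.imread("pics/scene0.png")[190:340,190:400]; cv2.imwrite("pics/c1.png",cv2.resize(a,None,fx=3.8,fy=3.8,interpolation=cv2.INTER_CUBIC))
a=cv2.imread("pics/side0.png")[180:370,290:420]; cv2.imwrite("pics/c2.png",cv2.resize(a,None,fx=3.1,fy=3.1,interpolation=cv2.INTER_CUBIC))
```

```text
(no output)
```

View pics/c1.png

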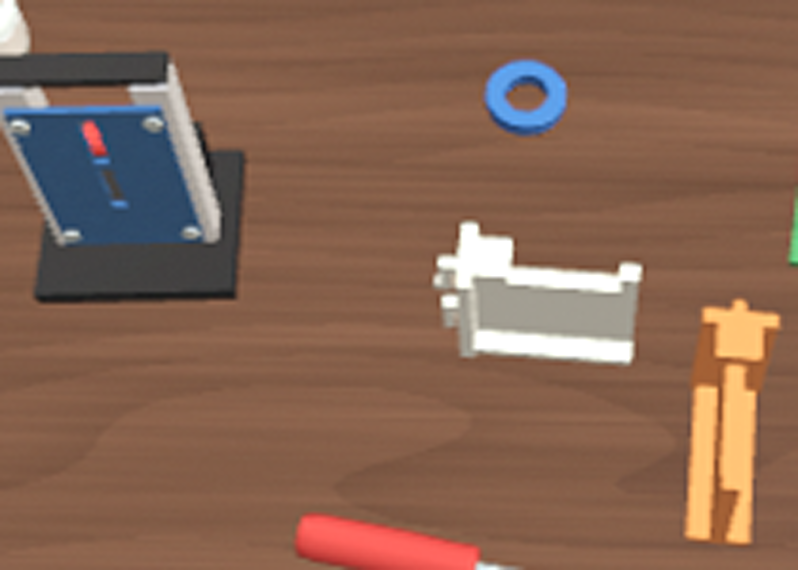

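View pics/c2.png

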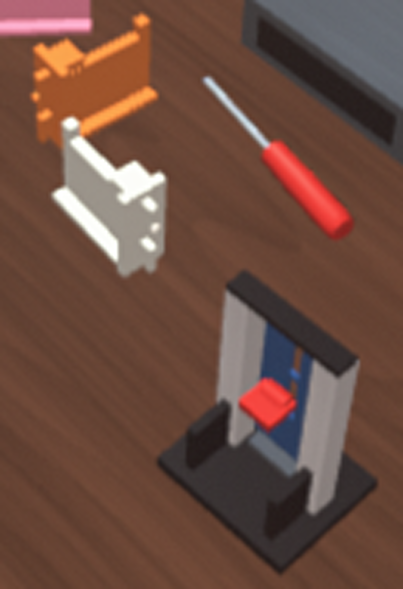

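The crop confirms the orange bracket: its hook pokes out at the top at crop (738,303), and it stands facing nearly the same way as the upright. Slots run down the strip from crop (90,122) to (118,205). Next I fit poses.

```bash
cat > h.py <<'E'
import numpy as np, cv2
from scipy.optimize import least_squares
from scipy.spatial.transform import Rotation as R
from cell import robot, vision
def cam(name):
    s=robot.get_state(); c=vision.camera(name); c["name"]=name
    if name=="wrist":
        M=np.eye(4); M[:3,:3]=R.from_quat(s["orientation"]).as_matrix(); M[:3,3]=s["eef_pos"]
        c["T"]=M@c["mount"]
    return c
def proj(c,P):
    p=(np.atleast_2d(P)-c["T"][:3,3])@c["T"][:3,:3]
    f=240/np.tan(np.radians(c["vertical_fov"])/2)
    return np.c_[c["cx"]+f*p[:,0]/-p[:,2], c["cy"]+f*-p[:,1]/-p[:,2]]
def place(v,L):  # v=x,y,yaw(z=0) ; L local mm
    return R.from_euler('z',v[2]).apply(np.array(L,float)/1000)+[v[0],v[1],v[3] if len(v)>3 else 0]
def fit(c,L,px,v0):
    r=least_squares(lambda v:(proj(c,place(v,L))-px).ravel(),v0,x_scale=.01)
    return r.x, r.fun.reshape(-1,2)
E
python3 - <<'E'
from h import *
np.set_printoptions(precision=4,suppress=True)
c=cam("scene")
u=lambda l:np.array(l)/3.8+[190,190]
L=[(0,20,90),(0,-20,90),(-8,20,90),(-8,-20,90),(-28,12,90),(-28,-12,90),(-100,17,6),(-100,-17,6)]
v,r=fit(c,L,u([(704,308),(780,314),(701,323),(777,328),(716,359),(765,361),(686,538),(751,541)]),[.5,.08,np.pi]); print("br",v,r.ravel())
v,r=fit(c,[(0,42,164),(0,-42,164),(-30,0,12)],u([(5,111),(162,108),(137,291)]),[.4,-.2,np.pi]); print("up",v,r.ravel())
print("nominal slots px", (proj(c,place(v,[(0,0,154),(0,0,112),(0,0,106),(0,0,64)]))-190)*3.8)
q,r=fit(c,[(0,42,164),(0,-42,164),(-30,0,12)],u([(5,111),(162,108),(137,291)]),[.4,-.2,np.pi])
s=least_squares(lambda d:(proj(c,place(v,[(0,d[0],154+d[1]),(0,d[0],64+d[1])]))-u([(90,122),(119,205)])).ravel(),[0,0]); print("slot dy,dz mm",s.x,s.fun)
E
```

```text
br [0.6002 0.1228 3.067 ] [ 0.0112  0.1798 -0.5348  0.2648  0.634  -0.3009  0.1735  0.0637  0.2064
 -0.6291 -0.8343 -0.1218  0.6568 -0.0776 -0.2953  0.6462]
up [ 0.5245 -0.2309  3.1915] [ 0.0631  0.1331  0.2523 -0.1219 -0.3553 -0.0116]
nominal slots px [[ 88.2777 119.7789]
 [104.9599 160.8463]
 [107.2407 166.4611]
 [122.5455 204.1375]]
slot dy,dz mm [ 0.8123 -1.6955] [-0.6663 -0.1218  0.7233  0.1675]
```

```bash
cat >> h.py <<'E'
def go(pos,ydir=None,down=True):
    """shift (tool mm) and turn (rotvec) to bring TCP to pos, jaws along angle ydir (world yaw, deg-free rad)"""
    s=robot.get_state(); Q=R.from_quat(s["orientation"])
    sh=Q.inv().apply(np.array(pos)-s["eef_pos"])*1000
    if ydir is None: return sh,np.zeros(3)
    best=None
    for a in (ydir,ydir+np.pi):
        x=np.array([0,0,-1.]);y=np.array([np.cos(a),np.sin(a),0]);z=np.cross(x,y)
        t=(Q.inv()*R.from_matrix(np.c_[x,y,z])).as_rotvec()
        print("opt",sh.round(1),t.round(4),"toolz",z.round(2))
E
python3 - <<'E'
from h import *
s=robot.get_state(); print(R.from_quat(s["orientation"]).as_matrix().round(3))
v=[.6002,.1228,3.067]
p=place(v,[(-55,0,39)])[0]; print(p)
p[2]=.20; go(p,v[2]+np.pi/2)
E
```

```text
[[-0.001  0.372  0.928]
 [-0.001  0.928 -0.372]
 [-1.    -0.001 -0.   ]]
[0.65504706 0.11870121 0.039     ]
opt [  30.8 -196.   564. ] [2.8354e+00 1.9000e-03 5.0000e-04] toolz [-1.    0.07  0.  ]
opt [  30.8 -196.   564. ] [-0.3062 -0.0004  0.0014] toolz [ 1.   -0.07  0.  ]
```

Run:
```python
from h import *
go([.66,-.24,.25],3.1915+np.pi/2)
```

```text
opt [ -18.8 -527.2  702. ] [2.7109e+00 1.8000e-03 6.0000e-04] toolz [-1.   -0.05 -0.  ]
opt [ -18.8 -527.2  702. ] [-4.307e-01 -4.000e-04  1.300e-03] toolz [1.   0.05 0.  ]
```

>>> apply_moves(plan=[[[-19,-188,250],[0.9,0,0],85],[[-19,-188,250],[0.9,0,0],85],[[-19,-188,250],[0.9,0,0],85],[[-19,-188,250],[0.9,0,0],85],[[-19,-188,250],[0.9,0,0],85]])

```text
time_s: 0.82
eef_pos: [0.3668, 0.2421, 0.2503]
orientation: [0.424, 0.566, -0.424, 0.566]
force: [1.7, -0.1, 0.7]
grip_width: 0.085
```

Run:
```python
from h import *
go([.66,-.24,.25],3.1915+np.pi/2); print(robot.get_state()["q"])
```

```text
opt [4.000e-01 1.457e+02 5.452e+02] [ 1.8062e+00 -6.0000e-04 -3.0000e-04] toolz [-1.   -0.05 -0.  ]
opt [4.000e-01 1.457e+02 5.452e+02] [-1.3354e+00  3.0000e-04 -6.0000e-04] toolz [1.   0.05 0.  ]
[ 4.54340087e-01 -1.65168703e-01  1.57707201e+00  3.46777702e-05
  1.72907137e+00  1.69048106e-01]
```

>>> apply_moves(plan=[[[0,80,300],[0.9,0,0],85],[[0,80,300],[0.9,0,0],85],[[0,80,300],[0.9,0,0],85],[[0,80,300],[0.9,0,0],85],[[0,80,300],[0.9,0,0],85]])

```text
time_s: 1.45
eef_pos: [0.5293, -0.0227, 0.2501]
orientation: [0.628, 0.325, -0.628, 0.325]
force: [1.4, 1.8, 0.3]
grip_width: 0.0847
```

Run:
```python
from h import *
go([.66,-.24,.25],3.1915+np.pi/2); print(robot.get_state()["q"])
```

```text
opt [  0.  232.2 102. ] [ 9.052e-01 -3.000e-04  3.000e-04] toolz [-1.   -0.05 -0.  ]
opt [  0.  232.2 102. ] [-2.2364e+00 -3.0000e-04 -4.0000e-04] toolz [1.   0.05 0.  ]
[-1.50088713e-01  3.91858059e-02  1.38449462e+00  4.18788862e-04
  1.71781381e+00  4.65632509e-01]
```

>>> apply_moves(plan=[[[0,232,102],[0.905,0,0],40],[[0,232,102],[0.905,0,0],40],[[0,232,102],[0.905,0,0],40],[[0,232,102],[0.905,0,0],40],[[0,232,102],[0.905,0,0],40]])

```text
time_s: 2.08
eef_pos: [0.6609, -0.2417, 0.245]
orientation: [-0.705, -0.017, 0.709, -0.015]
force: [0.2, -0.3, 0.1]
grip_width: 0.0399
```

Run:
```python
from h import *
import pickle
c=cam("wrist"); cv2.imwrite("pics/w1.png",c["img"][:,:,::-1]); pickle.dump({k:c[k] for k in c if k!="img"},open("w1.pkl","wb"))
s=robot.get_state(); print(s["eef_pos"],s["qd"].round(3))
print(proj(c,place([.5245,-.2309,3.1915],[(0,42,164),(0,-42,164),(0,0,112),(0,0,64)])))
```

```text
[ 0.66071147 -0.24012987  0.24627529] [ 0.035 -0.065  0.034  0.009  0.01  -0.245]
[[365.31294772 441.39503793]
 [236.21357459 441.70622307]
 [304.68307    389.05260812]
 [307.40050922 352.8363558 ]]
```

View pics/w1.png

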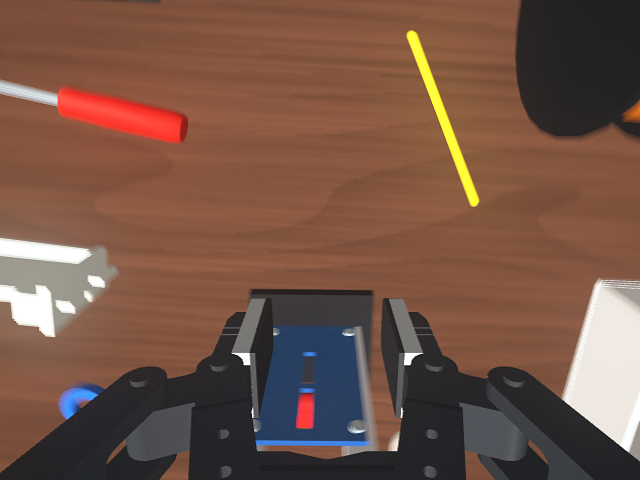

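>>> apply_moves(plan=[[[0,0,0],[0,0,0],84],[[0,0,0],[0,0,0],84],[[0,0,0],[0,0,0],84],[[0,0,0],[0,0,0],84]])

```text
time_s: 2.62
eef_pos: [0.6603, -0.2366, 0.251]
orientation: [0.707, 0.02, -0.706, 0.02]
force: [0.8, -0.7, 0.4]
grip_width: 0.084
```

Run:
```python
from h import *
import pickle
c=cam("wrist"); pickle.dump({k:c[k] for k in c if k!="img"},open("w2.pkl","wb"))
cv2.imwrite("pics/w2.png",c["img"][:,:,::-1])
a=c["img"][280:460,220:400,::-1]; cv2.imwrite("pics/w2c.png",cv2.resize(a,None,fx=3.3,fy=3.3,interpolation=cv2.INTER_CUBIC))
s=robot.get_state(); print(s["eef_pos"],s["qd"].round(3))
print(proj(c,place([.5245,-.2309,3.1915],[(0,42,164),(0,-42,164),(0,0,112),(0,0,64)])))
```

```text
[ 0.66027286 -0.23666066  0.25083634] [-0.004  0.006  0.    -0.001 -0.001  0.001]
[[369.77389018 435.87590139]
 [242.83168306 435.25042771]
 [309.24232553 385.08203545]
 [311.25332388 350.12600615]]
```

View pics/w2c.png

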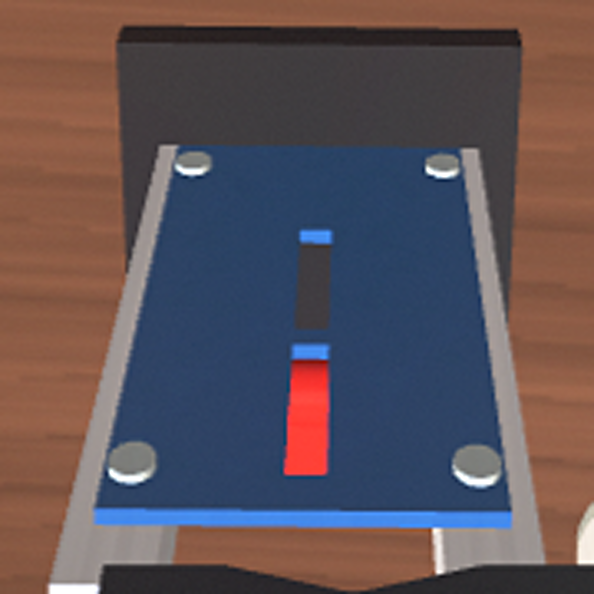

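The crop shows the slots clearly: lower slot bottom at crop (316,231), upper slot bottom (310,346), upper slot top (306,474), strip top corners (97,510) and (511,514).

Run:
```python
from h import *
import pickle
np.set_printoptions(precision=4,suppress=True)
c=pickle.load(open("w2.pkl","rb"))
u=lambda l:np.array(l)/3.3+[220-.5+.15,280-.5+.15]
A=u([(97,510),(511,514)]); F=u([(118,45),(519,47)])
S=u([(300,231),(332,231),(292,346),(329,346),(284,474),(328,474)])
def f(p,ret=False):
    x,y,yaw,dy,dz,w,e,g=p
    v=[x,y,yaw]
    L=[(0,-42,164),(0,42,164),(-30,-w*100,12),(-30,w*100,12)]
    dyy,dzz=dy*1000,dz*1000
    for z in (64,112,154): L+=[(0,dyy-4.25,z+dzz),(0,dyy+4.25,z+dzz)]
    P=place([x,y,yaw],L)+[0,e,g]   # e,g: calibration shift
    r=(proj(c,P)-np.r_[A,F,S])
    return r if ret else np.r_[r.ravel(),1000*g/2,1000*e/2]
r=least_squares(f,[.5245,-.2309,3.19,0,0,.6,0,0],x_scale=[.01,.01,.01,.005,.005,.1,.01,.01])
print(r.x); print(f(r.x,True))
print("slot centre world", place(r.x[:3],[(0,r.x[3]*1000,112+r.x[4]*1000)]))
# scene camera check
s=pickle.load(open("w2.pkl","rb"))
cs=cam("scene"); print((proj(cs,place(r.x[:3],[(0,42,164),(0,-42,164),(-30,0,12),(0,r.x[3]*1e3,154+r.x[4]*1e3),(0,r.x[3]*1e3,64+r.x[4]*1e3)]))-190)*3.8)
v=[.6002,.1228,3.067]; p=place(v,[(-55,0,39)])[0]; p[2]=.15; go(p,v[2]+np.pi/2)
```

```text
[ 0.5239 -0.2344  3.191   0.0001 -0.0006  0.5949 -0.     -0.0014]
[[-0.562   0.4233]
 [ 0.2018 -0.1189]
 [ 0.2659 -0.2663]
 [ 0.2652 -0.0705]
 [-0.0007 -0.0097]
 [-0.1169  0.0486]
 [ 0.3313 -0.1909]
 [-0.0028 -0.1281]
 [ 0.3975  0.0909]
 [-0.5957  0.1577]]
slot centre world [[ 0.5239 -0.2345  0.1114]]
[[ -1.1222 110.3185]
 [156.5184 106.408 ]
 [129.9243 289.8537]
 [ 81.961  119.2107]
 [116.6874 203.5363]]
opt [ 100.6 -355.3  -14.8] [ 0.1311 -0.0005 -0.0002] toolz [-1.    0.07  0.  ]
opt [ 100.6 -355.3  -14.8] [-3.0104  0.0003 -0.0008] toolz [ 1.   -0.07  0.  ]
```

>>> apply_moves(plan=[[[20,-70,-3],[0.13,0,0],60],[[40,-140,-6],[0.13,0,0],60],[[60,-210,-9],[0.13,0,0],60],[[80,-285,-12],[0.13,0,0],50],[[100,-355,-15],[0.131,0,0],50]])

```text
time_s: 3.35
eef_pos: [0.656, 0.0655, 0.1654]
orientation: [0.707, -0.026, -0.706, -0.027]
force: [1.0, 0.3, 0.5]
grip_width: 0.0499
```

>>> apply_moves(plan=[[[0,0,0],[0,0,0],50],[[0,0,0],[0,0,0],50],[[0,0,0],[0,0,0],50],[[0,0,0],[0,0,0],50]])

```text
time_s: 3.85
eef_pos: [0.6567, 0.062, 0.1662]
orientation: [0.707, -0.027, -0.706, -0.027]
force: [0.0, -1.3, -0.1]
grip_width: 0.0498
```

Run:
```python
from h import *
import pickle
c=cam("wrist"); pickle.dump({k:c[k] for k in c if k!="img"},open("w3.pkl","wb"))
cv2.imwrite("pics/w3.png",c["img"][:,:,::-1])
s=robot.get_state(); print(s["eef_pos"],s["qd"].round(3))
p=proj(c,place([.6002,.1228,3.067],[(-28,12,90),(-28,-12,90),(0,20,90),(0,-20,90),(-100,17,6),(-100,-17,6)]));print(p)
```

```text
[0.6566598  0.06217637 0.1660851 ] [0.005 0.    0.005 0.003 0.001 0.   ]
[[248.38889659 304.09598177]
 [205.89930742 304.20950337]
 [264.85906485 347.19622889]
 [196.46177844 347.38063778]
 [270.16981242 155.49203001]
 [221.50521065 155.6179627 ]]
```

View pics/w3.png

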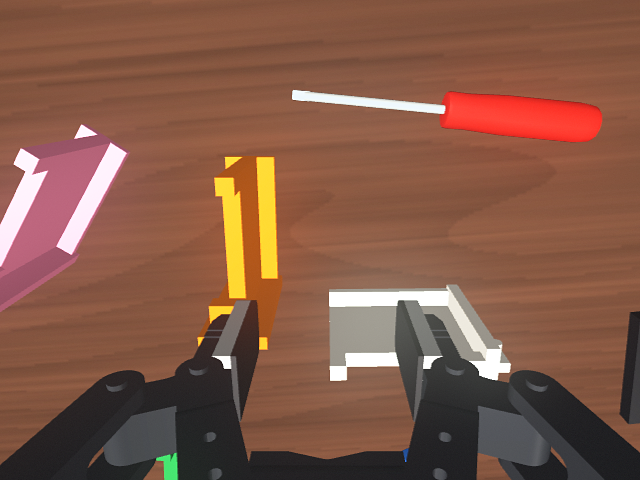

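Orange bracket seen left of centre: foot end corners (225,157) and (274,157), upturned end top (215,178)-(234,178), plate corners (198,347) and (267,349).

Run:
```python
from h import *
import pickle
np.set_printoptions(precision=4,suppress=True)
c=pickle.load(open("w3.pkl","rb"))
v,r=fit(c,[(-100,-17,6),(-100,17,6),(0,20,90),(-100,-5,84),(-100,5,84),(-28,-12,90)],[(225,157),(274,157),(267,349),(215,178),(234,178),(210,306)],[.6,.12,3.067]); print(v,r)
p=place(v,[(-55,0,39)])[0]; print(p); q=p.copy(); q[2]=.15; go(q,v[2]+np.pi/2); print(robot.get_state()["q"])
```

```text
[0.5989 0.1213 3.0575] [[ 0.2073  0.0286]
 [-0.1609  0.3658]
 [ 0.6346  0.1681]
 [ 0.04   -0.2045]
 [ 0.009  -0.0759]
 [-0.7027 -0.1579]]
[0.6537 0.1167 0.039 ]
opt [ 16.1 -54.1   7.1] [ 0.0069 -0.001   0.0001] toolz [-1.    0.08  0.  ]
opt [ 16.1 -54.1   7.1] [-3.1347 -0.0001 -0.0015] toolz [ 1.   -0.08  0.  ]
[0.0085 0.3498 1.1867 0.     1.6041 1.6565]
```

>>> apply_moves(plan=[[[16,-54,7],[0.007,0,0],34],[[16,-54,7],[0.007,0,0],34],[[16,-54,7],[0.007,0,0],34],[[40,-54,7],[0.007,0,0],34],[[75,-54,7],[0.007,0,0],34]])

```text
time_s: 4.53
eef_pos: [0.6553, 0.1165, 0.0927]
orientation: [0.709, -0.03, -0.704, -0.03]
force: [0.7, -0.6, -0.3]
grip_width: 0.0342
```

Run:
```python
from h import *
v=[.5989,.1213,3.0575]
go(place(v,[(-55,0,39)])[0],v[2]+np.pi/2); print(robot.get_state()["force"])
```

```text
opt [53.7  0.   1.9] [ 0.0001 -0.0058  0.0006] toolz [-1.    0.08  0.  ]
opt [53.7  0.   1.9] [-3.1414e+00 -9.0000e-04 -9.2000e-03] toolz [ 1.   -0.08  0.  ]
[ 0.66903682 -0.59745305 -0.26102354]
```

>>> apply_moves(plan=[[[25,0,1],[0,0,0],34],[[50,0,1],[0,0,0],34],[[50,0,1],[0,0,0],34],[[50,0,1],[0,0,0],22],[[50,0,1],[0,0,0],14]])

```text
time_s: 5.15
eef_pos: [0.6538, 0.1178, 0.0428]
orientation: [0.708, -0.029, -0.705, -0.029]
force: [-0.1, -0.3, -0.0]
grip_width: 0.0142
```

>>> apply_moves(plan=[[[0,0,0],[0,0,0],10],[[0,0,0],[0,0,0],4],[[0,0,0],[0,0,0],0],[[0,0,0],[0,0,0],0],[[0,0,0],[0,0,0],0]])

```text
time_s: 5.78
eef_pos: [0.6533, 0.118, 0.0423]
orientation: [0.708, -0.029, -0.705, -0.029]
force: [-0.7, -1.6, 5.2]
grip_width: 0.0088
```

>>> apply_moves(plan=[[[-10,0,0],[0,0,0],0],[[-40,0,0],[0,0,0],0],[[-80,0,0],[0,0,0],0],[[-120,0,0],[0,0,0],0],[[-120,0,0],[0,0,0],0]])

```text
time_s: 6.4
eef_pos: [0.6545, 0.1185, 0.1657]
orientation: [0.71, -0.028, -0.703, -0.03]
force: [0.5, 0.4, -0.8]
grip_width: 0.009
```

Run:
```python
from h import *
v=[.5239,-.2344,3.191]
p=place(v,[(-40-54.5,0,42+67+53)])[0];print(p); go(p,v[2]+np.pi/2); s=robot.get_state();print(s["eef_pos"],s["force"],s["ft_torque"],s["grip_width"])
```

```text
[ 0.61828468 -0.22973291  0.162     ]
opt [  3.  350.1   7.6] [-0.1313 -0.0088  0.0014] toolz [-1.   -0.05 -0.  ]
opt [  3.  350.1   7.6] [3.0102e+00 2.1000e-03 1.3300e-02] toolz [1.   0.05 0.  ]
[0.65447117 0.11853921 0.16570532] [ 0.51505046  0.42800401 -0.84138665] [-0.02240824 -0.04487504 -0.05513394] 0.00901143504805717
```

>>> apply_moves(plan=[[[0,55,-10],[-0.02,0,0],0],[[0,115,-10],[-0.05,0,0],0],[[0,175,-10],[-0.08,0,0],0],[[0,235,-10],[-0.11,0,0],0],[[0,290,-5],[-0.131,0,0],0]])

```text
time_s: 7.02
eef_pos: [0.6323, -0.173, 0.158]
orientation: [-0.706, -0.018, 0.708, -0.017]
force: [0.4, -0.1, -1.8]
grip_width: 0.0087
```

Run:
```python
from h import *
v=[.5239,-.2344,3.191]
p=place(v,[(-40-54.5,0,42+67+53)])[0];print(p); go(p,v[2]+np.pi/2); s=robot.get_state();print(s["force"],s["ft_torque"],s["grip_width"])
```

```text
[ 0.61828468 -0.22973291  0.162     ]
opt [-4.  56.  16.8] [-0.0001  0.0033  0.0017] toolz [-1.   -0.05 -0.  ]
opt [-4.  56.  16.8] [ 3.1415e+00  2.7000e-03 -5.2000e-03] toolz [1.   0.05 0.  ]
[ 0.39190291 -0.12068127 -1.80041263] [ 0.00101178 -0.01390945  0.03601752] 0.008703925140675686
```

>>> apply_moves(plan=[[[-4,56,10],[0,0,0],0],[[-4,56,17],[0,0,0],0],[[20,56,17],[0,0,0],0],[[49,56,17],[0,0,0],0],[[49,56,17],[0,0,0],0]])

```text
time_s: 7.65
eef_pos: [0.6166, -0.2258, 0.1064]
orientation: [-0.704, -0.019, 0.71, -0.016]
force: [-0.2, -0.8, -0.6]
grip_width: 0.0094
```

>>> apply_moves(plan=[[[0,0,0],[0,0,0],0],[[0,0,0],[0,0,0],0],[[0,0,0],[0,0,0],0]])

```text
time_s: 8.02
eef_pos: [0.62, -0.2283, 0.113]
orientation: [0.708, 0.017, -0.706, 0.018]
force: [0.4, -0.6, -1.2]
grip_width: 0.009
```

Run:
```python
from h import *
v=[.5239,-.2344,3.191]
p=place(v,[(-40-54.5,0,42+67)])[0];print(p); go(p,v[2]+np.pi/2); s=robot.get_state();print(s["force"],s["ft_torque"],s["grip_width"])
a=cam("wrist")["img"][220:480,200:440]; b=cam("side")["img"][200:360,300:440]; d=cam("scene")["img"][170:300,180:300]
z=lambda i,w:cv2.resize(i,(w,int(i.shape[0]*w/i.shape[1])),interpolation=cv2.INTER_CUBIC)
im=np.zeros((600,800,3),np.uint8)
for i,x in ((z(a,260),0),(z(b,280),260),(z(d,260),540)): im[:i.shape[0],x:x+i.shape[1]]=i
A=z(a,260)
b2=z(d,340); im[300:600,0:325]=z(d,325)[:300] if z(d,325).shape[0]>=300 else 0
im[325:600,330:800]=z(b,470)[120:395]
cv2.imwrite("pics/m1.png",im[:,:,::-1])
```

```text
[ 0.61828468 -0.22973291  0.109     ]
opt [4.  1.4 1.8] [-0.0004 -0.0022 -0.001 ] toolz [-1.   -0.05 -0.  ]
opt [4.  1.4 1.8] [ 3.1412e+00 -1.6000e-03  3.5000e-03] toolz [1.   0.05 0.  ]
[ 0.41067857 -0.61804762 -1.15283762] [-0.00081004  0.03134471 -0.0457451 ] 0.008967842955042514
```

View pics/m1.png

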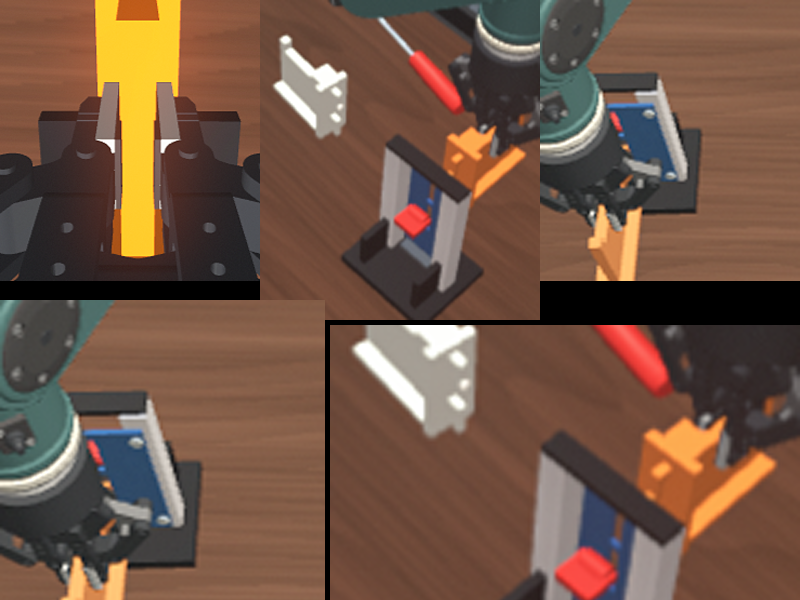

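>>> apply_moves(plan=[[[4,1,10],[0,0,0],0],[[4,1,20],[0,0,0],0],[[4,1,22],[0,0,0],0],[[4,1,22],[0,0,0],0],[[4,1,22],[0,0,0],0]])

```text
time_s: 8.8
eef_pos: [0.5976, -0.2303, 0.1077]
orientation: [0.707, 0.017, -0.707, 0.017]
force: [0.6, -1.5, -0.1]
grip_width: 0.0089
```

```bash
cat >> h.py <<'E'
def rel():
    """bracket origin in the upright frame (wrist-measured upright), from the held pose"""
    v=[.5239,-.2344,3.191]; s=robot.get_state()
    p=R.from_euler('z',-v[2]).apply(s["eef_pos"]-[v[0],v[1],0])*1000
    print("origin rel mm",(p-[-54.5,0,42.3]).round(2),"F",s["force"].round(2),"T",s["ft_torque"].round(3),"g",round(s["grip_width"],4),"t",s["time_s"])
    print("rot err",(R.from_quat(s["orientation"]).inv()*R.from_matrix(np.c_[[0,0,-1],[np.cos(v[2]+np.pi/2),np.sin(v[2]+np.pi/2),0],[np.cos(v[2]),np.sin(v[2]),0]])).as_rotvec().round(4))
E
python3 -c "
from h import *
rel()"
```

```text
origin rel mm [-19.27  -0.47  65.43] F [ 0.58 -1.46 -0.09] T [0.09  0.018 0.042] g 0.0089 t 8.8
rot err [-0.0006 -0.0006 -0.0001]
```

>>> apply_moves(plan=[[[0,0,1.5],[0,0,0],0],[[0,0,3],[0,0,0],0],[[0,0,4],[0,0,0],0],[[0,0,4],[0,0,0],0]])

```text
time_s: 9.3
eef_pos: [0.5933, -0.2304, 0.1075]
orientation: [-0.707, -0.017, 0.707, -0.017]
force: [0.4, 0.6, -0.5]
grip_width: 0.0086
```

>>> apply_moves(plan=[[[0,0,1],[0,0,0],0],[[0,0,2],[0,0,0],0],[[0,0,2],[0,0,0],0],[[0,0,2],[0,0,0],0]])

```text
time_s: 9.8
eef_pos: [0.5914, -0.2305, 0.1075]
orientation: [0.707, 0.017, -0.707, 0.017]
force: [0.7, 0.1, -0.6]
grip_width: 0.0088
```

```bash
python3 -c "
from h import *
rel()"
```

```text
origin rel mm [-13.07  -0.53  65.21] F [ 0.68  0.14 -0.6 ] T [-0.019 -0.042  0.008] g 0.0088 t 9.8
rot err [-0.0006 -0.      0.0001]
```

>>> apply_moves(plan=[[[0,0,1],[0,0,0],0],[[0,0,2],[0,0,0],0],[[0,0,2],[0,0,0],0],[[0,0,2],[0,0,0],0]])

```text
time_s: 10.3
eef_pos: [0.5894, -0.2306, 0.1076]
orientation: [0.707, 0.017, -0.707, 0.017]
force: [-0.5, 0.5, -1.6]
grip_width: 0.009
```

>>> apply_moves(plan=[[[0,0,1],[0,0,0],0],[[0,0,2],[0,0,0],0],[[0,0,2],[0,0,0],0],[[0,0,2],[0,0,0],0]])

```text
time_s: 10.8
eef_pos: [0.5874, -0.2307, 0.1076]
orientation: [0.707, 0.017, -0.707, 0.017]
force: [0.7, -0.1, -1.2]
grip_width: 0.0086
```

```bash
python3 -c "
from h import *
rel()"
```

```text
origin rel mm [-9.1  -0.53 65.25] F [ 0.73 -0.11 -1.16] T [-0.047 -0.001  0.006] g 0.0086 t 10.8
rot err [-0.0006 -0.0001  0.0001]
```

>>> apply_moves(plan=[[[0,0,1],[0,0,0],0],[[0,0,2],[0,0,0],0],[[0,0,2],[0,0,0],0],[[0,0,2],[0,0,0],0]])

```text
time_s: 11.3
eef_pos: [0.5854, -0.2308, 0.1075]
orientation: [0.707, 0.017, -0.707, 0.017]
force: [0.1, -0.3, -0.1]
grip_width: 0.0089
```

>>> apply_moves(plan=[[[0,0,1],[0,0,0],0],[[0,0,2],[0,0,0],0],[[0,0,2],[0,0,0],0],[[0,0,2],[0,0,0],0]])

```text
time_s: 11.8
eef_pos: [0.5834, -0.2309, 0.1075]
orientation: [0.707, 0.017, -0.707, 0.017]
force: [-1.4, 0.2, 0.3]
grip_width: 0.0093
```

```bash
python3 -c "
from h import *
rel()"
```

```text
origin rel mm [-5.11 -0.56 65.24] F [-1.41  0.16  0.34] T [-0.013  0.002  0.006] g 0.0093 t 11.8
rot err [-0.0006 -0.0001  0.0001]
```

>>> apply_moves(plan=[[[0,0,1],[0,0,0],0],[[0,0,2],[0,0,0],0],[[0,0,2],[0,0,0],0]])

```text
time_s: 12.18
eef_pos: [0.5813, -0.231, 0.1075]
orientation: [0.707, 0.017, -0.707, 0.017]
force: [-0.4, -0.8, -0.4]
grip_width: 0.0092
```

>>> apply_moves(plan=[[[0,0,0.7],[0,0,0],0],[[0,0,1.3],[0,0,0],0],[[0,0,1.3],[0,0,0],0]])

```text
time_s: 12.55
eef_pos: [0.58, -0.2311, 0.1075]
orientation: [-0.707, -0.017, 0.707, -0.017]
force: [0.5, -0.1, -0.3]
grip_width: 0.0093
```

>>> apply_moves(plan=[[[0,0,0.5],[0,0,0],0],[[0,0,1],[0,0,0],0],[[0,0,1],[0,0,0],0]])

```text
time_s: 12.92
eef_pos: [0.5792, -0.2311, 0.1076]
orientation: [0.707, 0.017, -0.707, 0.017]
force: [0.1, -0.2, -1.3]
grip_width: 0.0092
```

```bash
python3 -c "
from h import *
rel()"
```

```text
origin rel mm [-0.88 -0.58 65.27] F [ 0.12 -0.19 -1.27] T [ 0.004 -0.018  0.05 ] g 0.0092 t 12.925
rot err [-0.0006 -0.0003  0.0001]
```

>>> apply_moves(plan=[[[0,0,0.5],[0,0,0],0],[[0,0,0.8],[0,0,0],0],[[0,0,0.8],[0,0,0],0]])

```text
time_s: 13.3
eef_pos: [0.579, -0.2312, 0.1077]
orientation: [0.708, 0.017, -0.706, 0.017]
force: [4.4, -0.2, -1.8]
grip_width: 0.0091
```

>>> apply_moves(plan=[[[0,0,0.5],[0,0,0],0],[[0,0,0.8],[0,0,0],0],[[0,0,0.8],[0,0,0],0]])

```text
time_s: 13.68
eef_pos: [0.579, -0.2312, 0.1078]
orientation: [0.708, 0.017, -0.706, 0.017]
force: [6.2, 0.6, -2.9]
grip_width: 0.0089
```

```bash
python3 -c "
from h import *
rel()"
```

```text
origin rel mm [-0.65 -0.48 65.48] F [ 6.18  0.59 -2.92] T [-0.04  -1.043 -0.114] g 0.0089 t 13.675
rot err [-0.0004 -0.0036 -0.0005]
```

>>> apply_moves(plan=[[[0,0,-1],[0,0,0],0],[[0,0,-1],[0,0,0],0],[[0,0,-1],[0,0,0],0]])

```text
time_s: 14.05
eef_pos: [0.579, -0.2312, 0.1077]
orientation: [0.707, 0.017, -0.706, 0.017]
force: [4.3, -0.1, -2.6]
grip_width: 0.0092
```

Run:
```python
from h import *
rel()
b=cam("side")["img"][240:370,320:430]
cv2.imwrite("pics/s2.png",cv2.resize(b,None,fx=4.5,fy=4.5,interpolation=cv2.INTER_CUBIC)[:,:,::-1])
```

```text
origin rel mm [-0.66 -0.48 65.39] F [ 4.33 -0.06 -2.56] T [-0.055 -0.975 -0.113] g 0.0092 t 14.05
rot err [-0.0006 -0.0013 -0.0002]
```

View pics/s2.png

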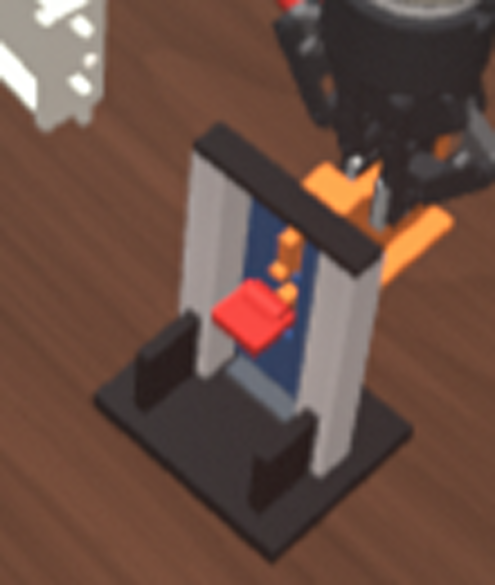

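Both hooks show behind the strip: upper lip at (288,250), lower at (287,293), above the red catch. Now down, gently.

>>> apply_moves(plan=[[[1,0,-0.5],[0,0,0],0],[[3,0,-0.6],[0,0,0],0],[[5,0,-0.6],[0,0,0],0],[[5,0,-0.6],[0,0,0],0]])

```text
time_s: 14.6
eef_pos: [0.579, -0.2312, 0.1024]
orientation: [-0.707, -0.017, 0.707, -0.017]
force: [3.3, -0.8, -0.8]
grip_width: 0.0088
```

>>> apply_moves(plan=[[[1,0,0],[0,0,0],0],[[3,0,0],[0,0,0],0],[[4,0,0],[0,0,0],0],[[4,0,0],[0,0,0],0]])

```text
time_s: 15.1
eef_pos: [0.579, -0.2311, 0.0983]
orientation: [-0.707, -0.017, 0.707, -0.017]
force: [3.2, -0.2, -0.6]
grip_width: 0.0091
```

```bash
python3 -c "
from h import *
rel()"
```

```text
origin rel mm [-0.75 -0.59 55.99] F [ 3.19 -0.15 -0.57] T [-0.045 -0.693 -0.056] g 0.0091 t 15.1
rot err [-0.0006  0.0001  0.0002]
```

>>> apply_moves(plan=[[[1,0,-0.3],[0,0,0],0],[[2,0,-0.3],[0,0,0],0],[[2,0,-0.3],[0,0,0],0]])

```text
time_s: 15.48
eef_pos: [0.5791, -0.231, 0.0962]
orientation: [-0.707, -0.017, 0.707, -0.017]
force: [1.9, 0.5, 0.9]
grip_width: 0.0089
```

>>> apply_moves(plan=[[[0.5,0,0],[0,0,0],0],[[1,0,0],[0,0,0],0],[[1,0,0],[0,0,0],0]])

```text
time_s: 15.85
eef_pos: [0.5792, -0.231, 0.0955]
orientation: [-0.707, -0.017, 0.707, -0.017]
force: [2.2, -0.3, 0.5]
grip_width: 0.009
```

>>> apply_moves(plan=[[[0.5,0,0],[0,0,0],0],[[1,0,0],[0,0,0],0],[[1,0,0],[0,0,0],0]])

```text
time_s: 16.23
eef_pos: [0.5796, -0.2311, 0.0947]
orientation: [0.707, 0.017, -0.707, 0.017]
force: [2.3, 0.2, 0.6]
grip_width: 0.0092
```

```bash
python3 -c "
from h import *
rel()"
```

```text
origin rel mm [-1.26 -0.58 52.36] F [2.33 0.21 0.57] T [ 0.104 -0.324 -0.048] g 0.0092 t 16.225
rot err [-0.0006 -0.0004  0.    ]
```

>>> apply_moves(plan=[[[0.5,0,0],[0,0,0],0],[[1,0,0],[0,0,0],0],[[1,0,0],[0,0,0],0]])

```text
time_s: 16.6
eef_pos: [0.5794, -0.2311, 0.0934]
orientation: [0.707, 0.017, -0.707, 0.017]
force: [3.2, -0.2, 2.0]
grip_width: 0.0088
```

>>> apply_moves(plan=[[[0.5,0,0],[0,0,0],0],[[1,0,0],[0,0,0],0],[[1,0,0],[0,0,0],0]])

```text
time_s: 16.98
eef_pos: [0.5794, -0.2311, 0.0924]
orientation: [0.707, 0.017, -0.707, 0.017]
force: [2.6, 0.4, 0.1]
grip_width: 0.009
```

```bash
python3 -c "
from h import *
rel()"
```

```text
origin rel mm [-1.09 -0.56 50.07] F [2.6  0.44 0.09] T [ 0.058 -0.432 -0.052] g 0.009 t 16.975
rot err [-0.0006 -0.      0.0002]
```

>>> apply_moves(plan=[[[0.5,0,0],[0,0,0],0],[[1,0,0],[0,0,0],0],[[1,0,0],[0,0,0],0]])

```text
time_s: 17.35
eef_pos: [0.5794, -0.2311, 0.0914]
orientation: [-0.707, -0.017, 0.707, -0.017]
force: [2.5, 0.4, -0.1]
grip_width: 0.0089
```

>>> apply_moves(plan=[[[0.5,0,0],[0,0,0],0],[[1,0,0],[0,0,0],0],[[1,0,0],[0,0,0],0]])

```text
time_s: 17.73
eef_pos: [0.5794, -0.2311, 0.0904]
orientation: [-0.707, -0.017, 0.707, -0.017]
force: [3.9, 0.1, -0.3]
grip_width: 0.0087
```

```bash
python3 -c "
from h import *
rel()"
```

```text
origin rel mm [-1.06 -0.58 48.08] F [ 3.93  0.1  -0.31] T [ 0.063 -0.535  0.002] g 0.0087 t 17.725
rot err [-0.0006  0.      0.0002]
```

>>> apply_moves(plan=[[[0.5,0,0],[0,0,0],0],[[1,0,0],[0,0,0],0],[[1,0,0],[0,0,0],0]])

```text
time_s: 18.1
eef_pos: [0.5793, -0.2311, 0.0894]
orientation: [-0.707, -0.017, 0.707, -0.017]
force: [3.2, 0.0, -0.5]
grip_width: 0.0091
```

>>> apply_moves(plan=[[[0.5,0,0],[0,0,0],0],[[1,0,0],[0,0,0],0],[[1,0,0],[0,0,0],0]])

```text
time_s: 18.48
eef_pos: [0.5794, -0.2311, 0.0884]
orientation: [-0.707, -0.017, 0.707, -0.017]
force: [3.4, 0.8, -0.2]
grip_width: 0.0088
```

Run:
```python
from h import *
rel()
b=cam("side")["img"][240:370,320:430]
d=cam("scene")["img"][180:300,180:290]
z=lambda i,s:cv2.resize(i,None,fx=s,fy=s,interpolation=cv2.INTER_CUBIC)
im=np.zeros((585,800,3),np.uint8); im[:585,:495]=z(b,4.5); im[:327,495:795]=z(d,2.727)[:327,:300]
cv2.imwrite("pics/s3.png",im[:,:,::-1])
```

```text
origin rel mm [-1.05 -0.6  46.06] F [ 3.39  0.85 -0.21] T [ 0.107 -0.574 -0.026] g 0.0088 t 18.475
rot err [-0.0006  0.0001  0.0002]
```

View pics/s3.png

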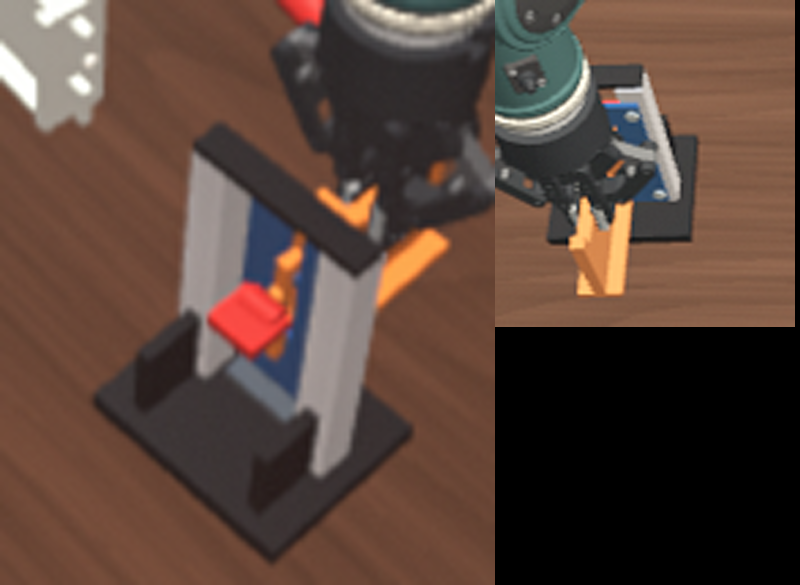

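>>> apply_moves(plan=[[[0.5,0,0],[0,0,0],0],[[1,0,0],[0,0,0],0],[[1,0,0],[0,0,0],0]])

```text
time_s: 18.95
eef_pos: [0.5794, -0.2311, 0.0874]
orientation: [-0.707, -0.017, 0.707, -0.017]
force: [3.5, 1.3, -1.5]
grip_width: 0.009
```

>>> apply_moves(plan=[[[0.5,0,0],[0,0,0],0],[[1,0,0],[0,0,0],0],[[1,0,0],[0,0,0],0]])

```text
time_s: 19.32
eef_pos: [0.5793, -0.2311, 0.0864]
orientation: [-0.707, -0.017, 0.707, -0.017]
force: [4.7, 0.8, -1.0]
grip_width: 0.009
```

>>> apply_moves(plan=[[[0.5,0,0],[0,0,0],0],[[1,0,0],[0,0,0],0],[[1,0,0],[0,0,0],0]])

```text
time_s: 19.7
eef_pos: [0.5793, -0.2311, 0.0853]
orientation: [-0.707, -0.017, 0.707, -0.017]
force: [3.3, 0.3, -1.7]
grip_width: 0.0093
```

```bash
python3 -c "
from h import *
rel()"
```

```text
origin rel mm [-1.   -0.6  43.02] F [ 3.29  0.31 -1.66] T [ 0.063 -0.649 -0.055] g 0.0093 t 19.7
rot err [-0.0006  0.0002  0.0002]
```

>>> apply_moves(plan=[[[0.5,0,0],[0,0,0],0],[[1,0,0],[0,0,0],0],[[1,0,0],[0,0,0],0]])

```text
time_s: 20.08
eef_pos: [0.5793, -0.2311, 0.0843]
orientation: [-0.707, -0.017, 0.707, -0.017]
force: [3.5, -0.2, -2.3]
grip_width: 0.0091
```

>>> apply_moves(plan=[[[0.5,0,0],[0,0,0],0],[[1,0,0],[0,0,0],0],[[1,0,0],[0,0,0],0]])

```text
time_s: 20.45
eef_pos: [0.5793, -0.2311, 0.0833]
orientation: [-0.707, -0.017, 0.707, -0.017]
force: [4.3, 1.8, -2.1]
grip_width: 0.0089
```

>>> apply_moves(plan=[[[0.5,0,0],[0,0,0],0],[[1,0,0],[0,0,0],0],[[1,0,0],[0,0,0],0]])

```text
time_s: 20.82
eef_pos: [0.5793, -0.2311, 0.0823]
orientation: [-0.707, -0.017, 0.707, -0.017]
force: [2.5, -0.1, -1.7]
grip_width: 0.0092
```

```bash
python3 -c "
from h import *
rel()"
```

```text
origin rel mm [-0.96 -0.58 40.03] F [ 2.54 -0.08 -1.74] T [ 0.071 -0.657  0.005] g 0.0092 t 20.825
rot err [-0.0006  0.0003  0.0002]
```

Run:
```python
from h import *
rel()
cs=cam("side"); b=cs["img"]
cw=cam("wrist")["img"][180:480,220:420]
v=[.5239,-.2344,3.191]
off=lambda z:proj(cs,place(v,[(8.5,0,52+z),(15.5,0,56+z),(8.5,0,4+z),(8.5,0,80+z),(-100,0,84+z)]))
for z in (40,46,54): print(z,((off(z)-[330,250])*7).round(0).tolist())
z=lambda i,s:cv2.resize(i,None,fx=s,fy=s,interpolation=cv2.INTER_CUBIC)
im=np.zeros((590,800,3),np.uint8); im[:,:490]=z(b[250:335,330:400],7)[:590]; im[:450,495:795]=z(cw,1.5)
cv2.imwrite("pics/s4.png",im[:,:,::-1])
```

```text
origin rel mm [-0.96 -0.58 40.03] F [ 2.54 -0.08 -1.74] T [ 0.071 -0.657  0.005] g 0.0092 t 20.825
rot err [-0.0006  0.0003  0.0002]
40 [[367.0, 400.0], [352.0, 406.0], [355.0, 487.0], [374.0, 346.0], [616.0, 136.0]]
46 [[368.0, 388.0], [353.0, 394.0], [356.0, 476.0], [376.0, 334.0], [618.0, 123.0]]
54 [[370.0, 373.0], [355.0, 379.0], [358.0, 462.0], [378.0, 319.0], [622.0, 107.0]]
```

View pics/s4.png

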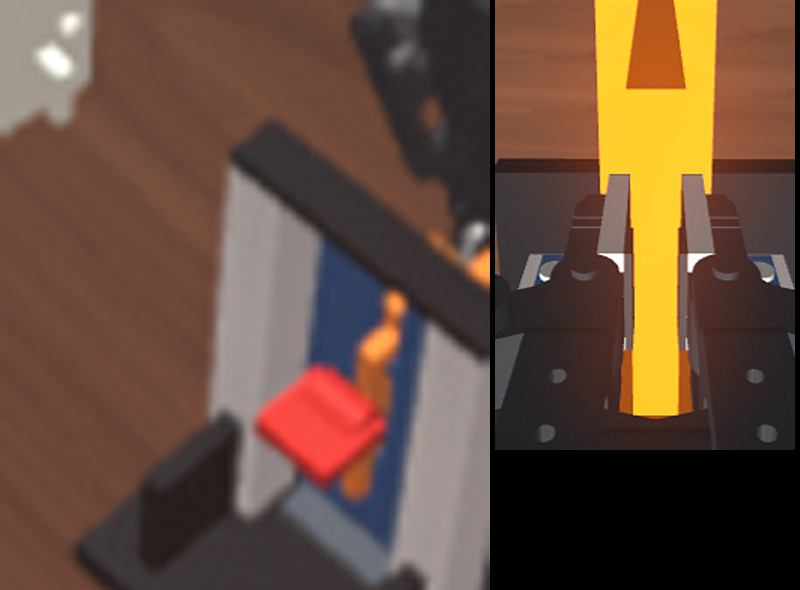

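Side view matches the predicted position at z≈40 (lower lip bottom at (355,497), predicted (355,487)). I check the catch's red mask against the start, then go on to the hard stop.

```bash
cat >> h.py <<'E'
def red(img):
    w=img[285:335,345:390].astype(int); m=(w[...,0]>130)&(w[...,1]<90)&(w[...,2]<90)
    y,x=np.nonzero(m); print("red n",m.sum(),"left-edge",np.percentile(x,3)+345,"top",np.percentile(y,3)+285,"bot",np.percentile(y,97)+285,"right",np.percentile(x,97)+345,"c",(x.mean()+345).round(2),(y.mean()+285).round(2))
E
python3 - <<'E'
from h import *
red(cv2.imread("pics/side0.png")[:,:,::-1]); red(cam("side")["img"])
# expected shift for 6 mm latch
cs=cam("side"); v=[.5239,-.2344,3.191]; print(proj(cs,place(v,[(12,0,103),(18,0,103)])))
E
```

```text
red n 186 left-edge 368.0 top 303.0 bot 316.0 right 383.0 c 375.87 309.61
red n 234 left-edge 368.0 top 302.0 bot 318.0 right 384.0 c 376.88 309.99
[[381.66320426 305.10769052]
 [379.69822733 306.77829534]]
```

>>> apply_moves(plan=[[[0.5,0,0],[0,0,0],0],[[1,0,0],[0,0,0],0],[[1,0,0],[0,0,0],0]])

```text
time_s: 21.4
eef_pos: [0.5793, -0.2311, 0.0814]
orientation: [-0.707, -0.017, 0.707, -0.017]
force: [2.8, 0.6, -2.3]
grip_width: 0.0093
```

>>> apply_moves(plan=[[[0.5,0,0],[0,0,0],0],[[1,0,0],[0,0,0],0],[[1,0,0],[0,0,0],0]])

```text
time_s: 21.78
eef_pos: [0.5793, -0.2311, 0.0807]
orientation: [-0.707, -0.017, 0.707, -0.017]
force: [1.9, 1.2, -1.6]
grip_width: 0.0091
```

```bash
python3 -c "
from h import *
rel(); red(cam('side')['img'])"
```

```text
origin rel mm [-1.04 -0.55 38.41] F [ 1.93  1.21 -1.62] T [ 0.132 -0.411 -0.035] g 0.0091 t 21.775
rot err [-0.0006  0.      0.0001]
red n 232 left-edge 368.0 top 302.0 bot 318.07 right 384.0 c 377.02 309.93
```

>>> apply_moves(plan=[[[0.4,0,0],[0,0,0],0],[[0.7,0,0],[0,0,0],0],[[0.7,0,0],[0,0,0],0]])

```text
time_s: 22.2
eef_pos: [0.5795, -0.2312, 0.0805]
orientation: [0.707, 0.017, -0.707, 0.017]
force: [1.6, 1.5, 3.4]
grip_width: 0.009
```

>>> apply_moves(plan=[[[0.4,0,0],[0,0,0],0],[[0.7,0,0],[0,0,0],0],[[0.7,0,0],[0,0,0],0]])

```text
time_s: 22.58
eef_pos: [0.5795, -0.2312, 0.0803]
orientation: [0.707, 0.017, -0.707, 0.017]
force: [1.2, 2.5, 5.2]
grip_width: 0.0091
```

```bash
python3 -c "
from h import *
rel(); red(cam('side')['img'])"
```

```text
origin rel mm [-1.23 -0.46 37.97] F [1.22 2.53 5.2 ] T [ 0.398  0.228 -0.135] g 0.0091 t 22.575
rot err [-0.0006 -0.0007 -0.0004]
red n 228 left-edge 368.0 top 302.81 bot 318.19 right 384.0 c 377.01 309.94
```

>>> apply_moves(plan=[[[0.4,0,0],[0,0,0],0],[[0.8,0,0],[0,0,0],0],[[0.8,0,0],[0,0,0],0]])

```text
time_s: 23.0
eef_pos: [0.5796, -0.2313, 0.0802]
orientation: [0.707, 0.017, -0.707, 0.017]
force: [-0.2, 2.8, 7.2]
grip_width: 0.009
```

>>> apply_moves(plan=[[[0.4,0,0],[0,0,0],0],[[0.8,0,0],[0,0,0],0],[[0.8,0,0],[0,0,0],0]])

```text
time_s: 23.38
eef_pos: [0.5797, -0.2313, 0.08]
orientation: [0.707, 0.017, -0.706, 0.018]
force: [-0.3, 2.9, 10.4]
grip_width: 0.0089
```

```bash
python3 -c "
from h import *
rel(); red(cam('side')['img'])"
```

```text
origin rel mm [-1.35 -0.38 37.72] F [-0.26  2.86 10.4 ] T [ 0.489  0.574 -0.168] g 0.0089 t 23.375
rot err [-0.0007 -0.0012 -0.0009]
red n 228 left-edge 368.0 top 302.81 bot 318.0 right 384.0 c 377.03 309.89
```

>>> apply_moves(plan=[[[-1.5,0,0],[0,0,0],0],[[-2,0,0],[0,0,0],0],[[-2,0,0],[0,0,0],2],[[-2,0,0],[0,0,0],10],[[-2,0,0],[0,0,0],16]])

```text
time_s: 24.05
eef_pos: [0.5785, -0.2313, 0.0783]
orientation: [-0.706, -0.017, 0.708, -0.017]
force: [-0.7, -0.7, -0.4]
grip_width: 0.0159
```

>>> apply_moves(plan=[[[0,0,0],[0,0,0],24],[[0,0,0],[0,0,0],30],[[0,0,0],[0,0,0],30],[[0,0,0],[0,0,0],30]])

```text
time_s: 24.55
eef_pos: [0.5794, -0.2311, 0.0794]
orientation: [-0.707, -0.017, 0.707, -0.017]
force: [-0.5, 0.1, 0.6]
grip_width: 0.0302
```

```bash
python3 -c "
from h import *
rel(); red(cam('side')['img'])"
```

```text
origin rel mm [-1.05 -0.53 37.12] F [-0.5  0.1  0.6] T [ 0.019 -0.024  0.009] g 0.0302 t 24.55
rot err [-0.0006  0.0001  0.0001]
red n 232 left-edge 368.0 top 302.0 bot 318.0 right 385.0 c 377.22 309.65
```

Released; withdraw upward 130 mm and away from the upright, then look.

>>> apply_moves(plan=[[[-40,0,0],[0,0,0],30],[[-90,0,0],[0,0,0],30],[[-130,0,0],[0,0,0],30],[[-140,0,-40],[0,0,0],10],[[-140,0,-60],[0,0,0],0]])

```text
time_s: 25.22
eef_pos: [0.6411, -0.2283, 0.2218]
orientation: [0.708, 0.017, -0.705, 0.018]
force: [-0.2, 0.4, -0.0]
grip_width: 0.0
```

>>> apply_moves(plan=[[[0,-60,0],[0,0,0],0],[[0,-120,0],[0,0,0],0],[[0,-150,0],[0,0,0],0],[[0,-150,0],[0,0,0],0]])

```text
time_s: 25.72
eef_pos: [0.632, -0.0758, 0.2199]
orientation: [0.707, 0.019, -0.707, 0.019]
force: [-0.3, -0.6, 0.4]
grip_width: -0.0001
```

Run:
```python
from h import *
cs=cam("side"); red(cs["img"]); c=cam("scene")
cv2.imwrite("pics/f_side.png",cs["img"][:,:,::-1]); cv2.imwrite("pics/f_scene.png",c["img"][:,:,::-1])
z=lambda i,s:cv2.resize(i,None,fx=s,fy=s,interpolation=cv2.INTER_CUBIC)
im=np.zeros((600,800,3),np.uint8); a=z(cs["img"][240:365,325:420],4.2); b=z(c["img"][185:300,185:275],4.4)
im[:a.shape[0],:a.shape[1]]=a; im[:b.shape[0],400:400+b.shape[1]]=b
cv2.imwrite("pics/f.png",im[:,:,::-1])
v=[.5245,-.2309,3.1915]
for zz in (38,44,52): print(zz,((proj(c,place(v,[(-100,17,6+zz),(-100,-17,6+zz),(-100,0,84+zz),(-28,12,90+zz),(-28,-12,90+zz)]))-185)*4.4+[400,0]).round().tolist())
```

```text
red n 223 left-edge 368.0 top 302.0 bot 318.0 right 384.34000000000003 c 377.1 309.75
38 [[518.0, 457.0], [588.0, 456.0], [517.0, 384.0], [505.0, 242.0], [556.0, 240.0]]
44 [[515.0, 452.0], [586.0, 450.0], [514.0, 378.0], [502.0, 235.0], [553.0, 234.0]]
52 [[512.0, 445.0], [582.0, 443.0], [510.0, 370.0], [498.0, 226.0], [550.0, 225.0]]
```

View pics/f.png

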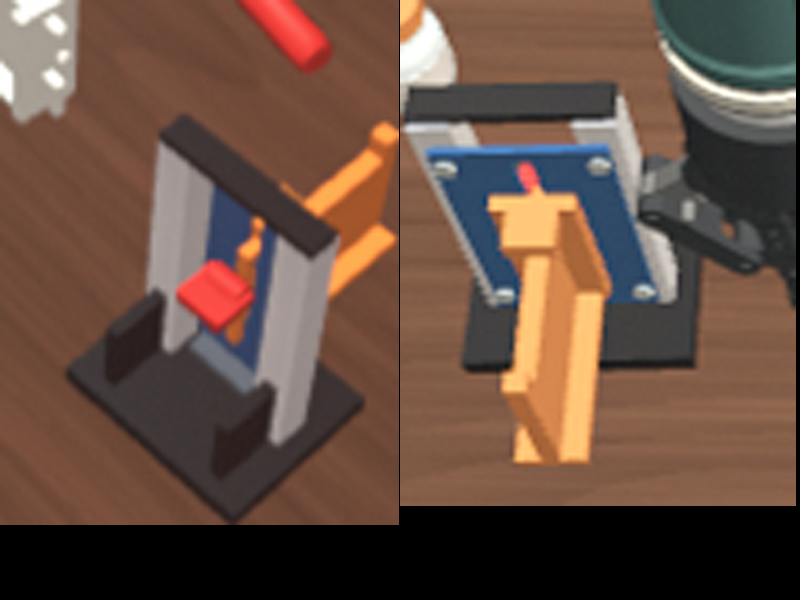

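The scene view matches home: foot end at (515,463)-(589,463), as predicted for z≈38 mm, and hooks are through the strip. One numeric check of the catch against the start picture before handing in.

Run:
```python
import cv2,numpy as np
A=cv2.imread("pics/side0.png");B=cv2.imread("pics/f_side.png")
def m(x0,y0,x1,y1,n):
    t=A[y0:y1,x0:x1]; r=cv2.matchTemplate(cv2.resize(B[y0-4:y1+4,x0-4:x1+4],None,fx=8,fy=8,interpolation=2),cv2.resize(t,None,fx=8,fy=8,interpolation=2),5)
    _,s,_,l=cv2.minMaxLoc(r); print(n,round(s,3),(np.array(l)-32)/8)
m(365,300,378,320,"red left part"); m(342,330,358,352,"foot"); m(362,268,380,285,"cap")
h=lambda I:I[304:320,364:390,2].astype(int)-I[304:320,364:390,1]
print(h(A)[5:9]);print(h(B)[5:9])
```

```text
red left part 0.996 [0. 0.]
foot 0.998 [0. 0.]
cap 0.999 [0. 0.]
[[  9   9  26 126 180 178 177 176 177 175 176 176 175 172 173 176 176 171
  159 145 158  73  -6 -17  -6   4]
 [  7   9  21 106 162 176 177 175 176 176 176 176 175 174 172 172 173 164
  152 172 172  77  -8 -15  -3   8]
 [  7   9  14  64 110 146 171 178 177 176 176 176 176 175 175 174 173 173
  172 166 125  46 -13 -15  -3  10]
 [  7   9  11  27  65 101 138 171 178 177 176 176 175 176 175 177 178 179
  165 112  53   6 -16 -13  -3  10]]
[[  9  11  29 138 179 176 174 174 173 174 174 176 175 176 176 178 174 170
  167 144 147  61  -8 -13  -4   6]
 [  9   9  22 119 175 178 176 175 174 174 174 175 176 176 176 177 177 169
  159 173 172  86  -3 -13  -1  10]
 [  8  10  17  72 127 164 178 177 175 173 174 175 174 175 175 178 176 173
  175 177 139  60  -7 -12  -1  12]
 [  9  10  11  32  72 114 160 177 177 175 175 174 174 174 173 175 177 178
  170 139  78  11 -13 -12   0  11]]
```

```bash
python3 -c "
from cell import robot
print(robot.hand_in())"
```

```text
the job is handed in; nothing more can be done
None
```

I hung the orange bracket on the upright with both hooks in the slots, pressed it home, let go, and handed the job in at about 26 s of the 64 s. No verdict was reported.

- **Insertion:** I gripped the rib from above and used the wrist camera to find the slots. Both hooks went in without touching until the back plate met the face, with at most about 6 N read. The side camera then showed both lips behind the strip.
- **Pressing home:** I lowered it in steps of about 1 mm. It met a stiff stop at about 38 mm height, and I pressed to about 10 N read there.
- **Last checks:** After release, the scene camera picture matched the bracket hanging square at about 38 mm. The red catch was back where it started, to within about 0.4 mm. The robot was clear of everything and touching nothing.
- **What disagreed:** I never read the expected 8–18 N at the catch. There was only a small lag and about 2–3 N near 53 mm, so that it is past the catch rests on its height, the hard stop and the catch's position. The cameras also disagreed by about 3 mm on the upright's sideways place and by 1–2 mm on the slot height.
- **Not checked:** I did not measure the other objects for movement at the end, but the fingers passed clear of them and I felt no unexpected contact.

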